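# Turn the rocking half-round block flat side down onto the block heater

## Task

Lift the loose cover plate off the block heater and lay it flat on the rubber mat, roughly centred. Then steady the half-round aluminium block that rocks on its round side, turn it over and leave it at rest flat side down in the middle of the heater's deck, its length in line with the heater's long side. Let it down gently - never let it topple over or drop - and leave the other things on the bench where they stand.

Things in the scene. Friction and masses are not known exactly. Their poses are not given: they have to be found in the camera images.
- heater: Block heater, fixed: low dark grey box 240 (x) x 165 (y) x 50 mm high, origin in the middle of its underside, z up, flat dark metal deck on top. Two 10 mm pins stand 12 mm above the deck, 90 mm to either side of its middle along x. In the middle of its +y side stands a rigid back stop: upright steel plate 40 mm long (x), 10 mm thick, top 40 mm above the deck; the block can lean on it.
- deck (a point): Middle of the deck's upper face, 50 mm above the bench, axes as the heater. The deck reaches 115 mm along x and 75 mm along y to either side; the face of the back stop is 80 mm from this point along +y.
- cover: Loose grey plastic cover plate, 205 (x) x 120 x 5 mm, 0.15 to 0.3 kg, origin in the middle of its underside, z up. At the start it lies on the heater's deck, its two 15 mm holes (90 mm either side of its middle along x) over the pins. On its middle a black handle along x: 80 mm long, 14 mm thick, top 39 mm above the underside.
- cover_grip (a point): Middle of the cover's handle bar, 33 mm above the plate's underside. Grasp it across y.
- block: Loose solid aluminium half-cylinder: 60 mm long (x, its axis), radius 36 (72 wide, 36 high), 0.25 to 0.45 kg. Origin in the middle of its flat face, z towards the round side (three dark wells); centre of mass at z 15. Ends are flat half discs. Starts on the bench flat face up (z down), swaying a little; any touch makes it rock about x and roll, origin 36 above the bench. Wanted: z up.
- mat: Thin black rubber mat fixed on the bench, 240 mm (x) x 150 mm (y) x 3 mm, origin in the middle of its underside.
- mat_top (a point): Middle of the mat's upper face, 3 mm above the bench, axes as the mat.
- reagent: Bystander: glass reagent bottle with blue cap, 64 mm diameter, 130 mm high, origin in the middle of its underside.
- beaker: Bystander: glass beaker, 70 mm diameter, 90 mm high, origin in the middle of its underside.
- dish: Bystander: closed clear Petri dish, 68 mm diameter, 16 mm high, origin in the middle of its underside.
- tip_box: Bystander: white box of pipette tips, 85 x 120 x 60 mm, origin in the middle of its underside.
- jar: Bystander: amber jar with white cap, 54 mm diameter, 70 mm high, origin in the middle of its underside.
- spatula: Bystander: laboratory spatula, 170 mm long, lying flat along its x.
- tube_rack: Bystander: white rack with five capped tubes, 60 x 200 mm, 102 mm high over the caps, origin in the middle of its underside.
Not all that is in view belongs to the job. Of the things shaped like the cover, the grey one is meant.

How it is judged:
On the way:
1. the cover plate lies flat on the mat (x of cover in the frame of mat_top between -0.05 and 0.05 m and y of cover in the frame of mat_top between -0.05 and 0.05 m and z of cover in the frame of mat_top between -0.005 and 0.005 m and angle between cover's own z axis and vertical below 0.06 rad and linear speed of cover below 0.02 m/s), for 0.2 s.
At the end, for the whole second after the job is handed in: Cover flat and still on the mat, middles within 50 mm along each mat axis. Block at rest flat side down on the deck (tilt under 0.06 rad, flat face within 4 mm of the deck), within 20 mm of the deck's middle along and across, length within 0.2 rad of the heater's long axis (all of step 1 and x of block in the frame of deck between -0.02 and 0.02 m and y of block in the frame of deck between -0.02 and 0.02 m and z of block in the frame of deck between -0.004 and 0.004 m and angle between block's own z axis and vertical below 0.06 rad and angle between the x axis of block and the x axis of deck, either way round below 0.2 rad and linear speed of block below 0.02 m/s and angular speed of block below 0.1 rad/s); the robot touches nothing.
It fails at once if a bystander is shifted by more than 30 mm (distance of any of reagent, beaker, dish, tip_box, jar, spatula, tube_rack from where it was at the start of the episode above 0.03 m).
It fails at once if the block topples (turns faster than 12 rad/s) (angular speed of block above 12 rad/s).
It fails at once if the block drops (touched by nothing and faster than 0.6 m/s) (contact force between block and anything else below 0.01 N and linear speed of block above 0.6 m/s).
It also fails if it takes over 72 s, if anything falls off the work surface, if the arm or the gripper's body presses on something with over 40 N, if the wrist force passes 120 N, or if a joint passes its speed limit or range.

## Robot

A 6-joint arm with a two-finger parallel gripper is mounted at the origin on the work surface. World frame = base frame: x ahead of the robot, y to its left, z up, the work surface at z = 0. Lengths are in m, angles in rad, forces in N, time in s.
With the tool pointing down it reaches from about 0.35 to 0.975 m from the base axis. Payload 4.9 kg.
Tool frame: the origin (TCP) lies at the very end of the fingers, on their centre line; the grasp point (between the pads) lies 19 mm behind it; z points along the fingers, y is the line along which they close (so a half turn about z gives the same grasp; the last joint's range is limited). The gripper opens to 85 mm and grips with 20 to 120 N. Pads are 22 mm wide; open, the fingers measure 114 mm over their backs; the gripper's body (76 mm by 85 mm) begins 54 mm behind the grasp point. The pads swing forward as they close: fully open they stand 13 mm farther back than shut.
Start: joints at [1.08, 0.053, 1.613, -0, 1.476, -0.119], TCP at [0.227, 0.582, 0.231] pointing down, gripper open.
Joint ranges: [-3.01, 3.01], [-1.01, 2.22], [0.06, 2.58], [-1.02, 4.17], [0.09, 2.62], [-3.14, 3.14]. Speed limits (rad/s): [2.57, 2.57, 3.14, 3.14, 3.14, 3.14].

## Interface

Orientations are given as a rotation vector (axis times angle).
In Python, from station import get_obs, optics, ctrl gives the robot as it stands.
- The arm moves only by the shell command python3 -m pendant 'ROWS' [FORCE]. ROWS is JSON, a list of rows, each a list of 3 entries, a list of its own where there are three numbers: the shift along the tool's x, y, z in mm, then the turn, a rotation vector about the tool's x, y, z in rad, then the opening, from 0 (shut) to 1 (fully open). A call has 1 to 12 rows; each row shifts and turns the commanded pose from where the row before left it, along the tool's axes as they then stand; what a row does not reach is not made up. A row lasts 1/12 s, in which the tool goes at most 41.7 mm and 7.16 degrees, less where a joint would pass 70% of its speed; a pose out of reach is approached as far as the arm can. A call is refused whole if a number of a shift passes 41.7 or a number of a turn 0.125, either way. A call with a gripper value outside its range is refused whole. The fingers move at their own pace and stop on an object; FORCE is the grip in N (left out, the last holds). Time passes only in rows, so rows that do not move let the fingers close. It gives the time, the measured TCP pose, the force, the opening and the grip force at its end, in the units of the state.
- get_obs(): the state, without advancing time (a new reading comes with each control period).
- optics.get_image(name): name is "side" or "top"; returns the picture (420x560x3 uint8, red, green, blue); there is no depth.
- optics.camera_model(name): a dict with "fx", "fy", "cx", "cy" (pixels), "cam_to_world" (4x4, takes a point from camera to world coordinates). Camera axes: x right, y up, looking along -z (the intrinsics and any distortion apply to the point x, -y, -z); pixel columns grow to the right and rows downward; lengths in m; the calibration is good to about 2 mm. A picture is of the moment at which its call begins. camera_model takes no time and is no camera call.
- ctrl.finish_job(): hands the job in; it is judged then, once.
The state is a dict: "t": time; "q": joint angles; "dq": joint speeds; "effort": joint torques, N m; "tool_pos": TCP position; "tool_rot": TCP orientation; "contact_force": force on the tool from outside, world axes, zero at the start; "wrist_torque": the same for the moment, N m; "opening": finger opening in m; "grip_force": force on a finger pad.
Only numpy, scipy, OpenCV 4.12 (cv2) and the standard library are available. Lean on these libraries where they do the work, as an engineer would, in place of code of your own. Each camera call takes 0.05 s, during which the arm holds its last target. There are 200 camera calls.

## Working session

There is one attempt and no reset: what is moved stays moved. The work goes in short steps, Python scripts to look and compute and a shell command to move; the robot and the scene stay as the last step left them, time stands still between calls to the robot, and variables do not carry over. Pictures are saved under pics/ and viewed, at most 10 in all, crops included, and the job is handed in when it is done.

```bash
mkdir -p pics; ls
python3 - <<'E'
from station import get_obs, optics, ctrl
import cv2,json
for n in("top","side"):
    im=optics.get_image(n); cv2.imwrite(f"pics/{n}0.png",im[:,:,::-1])
    print(n,optics.camera_model(n))
print(get_obs())
E
```

```text
pics
top {'fx': 475.2633487632867, 'fy': 475.2633487632867, 'cx': 276.3168521427094, 'cy': 205.84241146207196, 'cam_to_world': array([[-0.01430177,  0.99432345, -0.10543407,  0.35269714],
       [-0.99988982, -0.01464129, -0.00244687,  0.00398472],
       [-0.00397667,  0.10538746,  0.99442329,  1.46429925],
       [ 0.        ,  0.        ,  0.        ,  1.        ]])}
side {'fx': 379.8757034451556, 'fy': 379.8757034451556, 'cx': 287.31316900481534, 'cy': 209.7557664231643, 'cam_to_world': array([[ 0.75453468,  0.44860362, -0.47899083, -0.03545321],
       [-0.65622546,  0.50824629, -0.55772203, -0.58975452],
       [-0.00675081,  0.73514659,  0.67787456,  0.83345591],
       [ 0.        ,  0.        ,  0.        ,  1.        ]])}
{'t': 0.1, 'q': array([ 1.07999974e+00,  5.33060907e-02,  1.61416002e+00, -3.63858282e-05,
        1.47597027e+00, -1.19016846e-01]), 'dq': array([ 4.90772070e-04,  4.80094913e-04, -2.73823544e-03,  1.22011708e-03,
        3.97643576e-04, -1.79504122e-05]), 'effort': array([ 3.65999322e-04, -3.94904709e+01, -3.71364105e+01, -7.31076648e-05,
        3.92188944e-03,  7.08122457e-06]), 'tool_pos': array([0.22680044, 0.5817985 , 0.2301745 ]), 'tool_rot': array([-5.80531244e-01, -3.08695964e+00,  2.77914358e-03]), 'contact_force': array([-1.19876072, -0.23275147, -0.38438187]), 'wrist_torque': array([ 0.03472456, -0.01080095, -0.0221138 ]), 'grip_force': 0.0, 'opening': 0.08531073588526734}
```

View pics/top0.png

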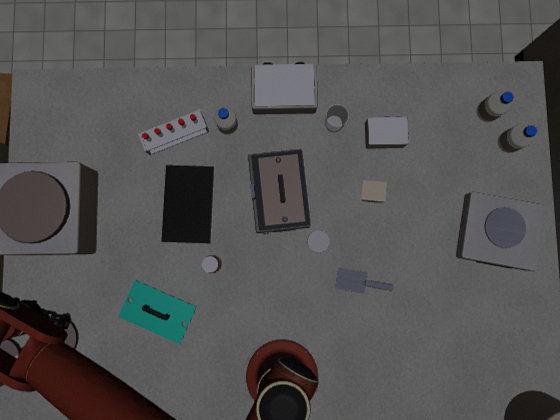

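View pics/side0.png

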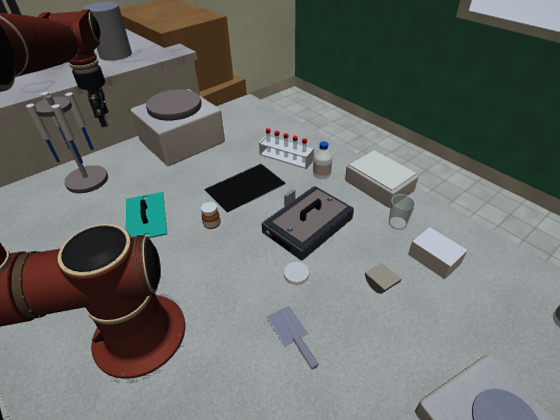

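Top view: the heater with the cover is at (280,190), handle at (282,188), and the mat is at (188,204). The block is at (373,191), tube rack (173,132), reagent (226,120), tip_box (284,87), beaker (336,118), jar (210,264), dish (319,241) and spatula (364,280).
Cover candidates are the plate at (280,190) and the teal plate at (157,311). The first is grey and lies on the heater's pins, so it fits. I'll confirm that in a crop while measuring.

```bash
cat > h.py <<'E'
import numpy as np, cv2
from station import get_obs, optics, ctrl
from scipy.spatial.transform import Rotation as R
def ray(n,p):
    m=optics.camera_model(n);T=m["cam_to_world"]
    d=T[:3,:3]@np.array([(p[0]-m["cx"])/m["fx"],-(p[1]-m["cy"])/m["fy"],-1]);return T[:3,3],d
def plane(n,p,z):
    o,d=ray(n,p);return o+d*(z-o[2])/d[2]
def proj(n,P):
    m=optics.camera_model(n);T=m["cam_to_world"];c=T[:3,:3].T@(np.array(P)-T[:3,3])
    return np.array([m["cx"]-m["fx"]*c[0]/c[2], m["cy"]+m["fy"]*c[1]/c[2]])
def rect(n,mask,z,mina=40):
    "min-area rectangles on plane z: centre, sizes, yaw of long side"
    out=[]
    for c in cv2.findContours(mask.astype(np.uint8),cv2.RETR_EXTERNAL,cv2.CHAIN_APPROX_NONE)[0]:
        if cv2.contourArea(c)<mina: continue
        w=np.array([plane(n,p,z)[:2] for p in c[:,0].astype(float)],np.float32)*1000
        r=cv2.minAreaRect(w);b=cv2.boxPoints(r);e=max(b[1]-b[0],b[2]-b[1],key=np.linalg.norm)
        out.append((np.round(r[0],1),np.round(sorted(r[1]),1),round(float((np.arctan2(e[1],e[0])+np.pi/2)%np.pi-np.pi/2),3)))
    return out
E
python3 - <<'E'
from h import *
im=cv2.imread("pics/top0.png");s=cv2.imread("pics/side0.png")
a=cv2.resize(im[140:250,240:400],None,fx=5,fy=5,interpolation=2)[:, :800]
cv2.imwrite("pics/crop_top.png",a)
b=cv2.resize(s[170:300,250:410],None,fx=5,fy=5*.9,interpolation=2);cv2.imwrite("pics/crop_side.png",b)
for p in [(188,190),(375,190),(260,200),(270,180),(282,188),(330,200)]: print(p,im[p[1],p[0]])
def sub(mask,x0,y0,x1,y1):
    m=np.zeros(mask.shape,np.uint8);m[y0:y1,x0:x1]=mask[y0:y1,x0:x1];return m
g=im.max(2)
mat=sub(g<35,150,155,225,255);print("mat",rect("top",mat,.003,500))
b,gr,r=[im[:,:,i].astype(int) for i in range(3)]
print("block",rect("top",sub((r-b>14)&(r>110),345,170,405,215),.036))
cov=sub((r-b>8)&(r>60),235,140,320,240);print("cover",rect("top",cov,.055,300))
hd=sub(g<45,272,165,292,212);print("handle",rect("top",hd,.089))
E
```

```text
(188, 190) [17 17 17]
(375, 190) [103 112 119]
(260, 200) [35 32 31]
(270, 180) [79 80 89]
(282, 188) [27 26 27]
(330, 200) [92 92 93]
mat [(array([519.1, 283. ]), array([147.8, 236.7]), -0.048)]
block [(array([ 549.5, -287.7]), array([48.9, 68.7]), 1.484)]
cover [(array([553.1,  -7.8]), array([118. , 203.2]), 0.093)]
handle [(array([549.4,  -7.5]), array([13.7, 81. ]), 0.089)]
```

View pics/crop_top.png

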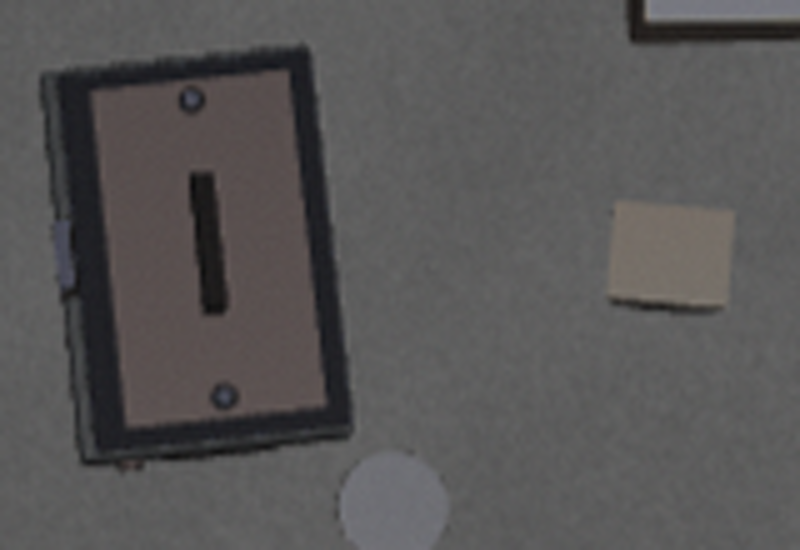

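View pics/crop_side.png

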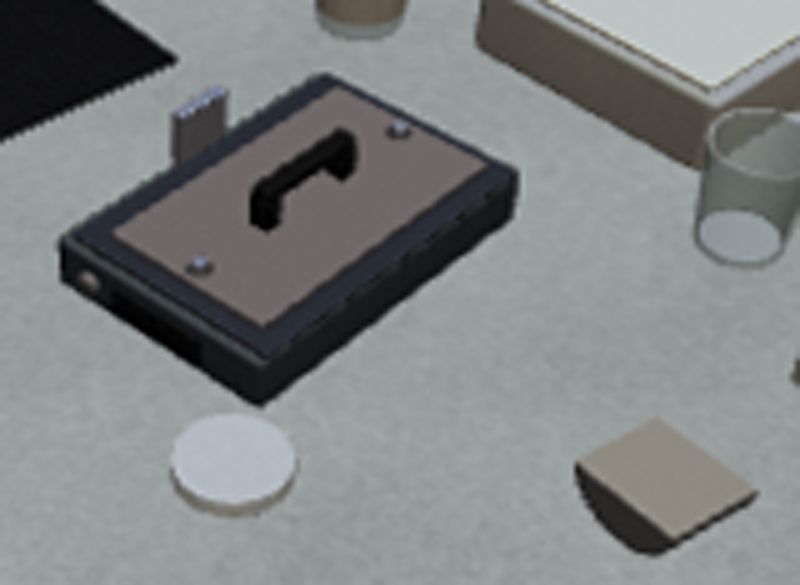

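The crops confirm it: grey plate on the pins (crop pins (191,99), (224,397)), stop on the heater's +y side (side crop (198,130)), and the block flat face up with its axis roughly along world x (crop centre (671,254)). The sizes match. Next I plan the moves.

```bash
cat >> h.py <<'E'
def pose(p,yaw,tilt=0,flip=0):
    "tool down, tool y along the yaw axis direction 'yaw', leant by tilt about tool y axis (world dir yaw): + tilt -> tool points to yaw+90deg"
    y=np.array([np.cos(yaw),np.sin(yaw),0])*(-1 if flip else 1);z=np.array([0,0,-1.]);x=np.cross(y,z)
    M=np.column_stack([x,y,z]);a=np.array([np.cos(yaw),np.sin(yaw),0])
    T=np.eye(4);T[:3,:3]=R.from_rotvec(a*tilt).as_matrix()@M;T[:3,3]=p;return T
def cur():
    o=get_obs();T=np.eye(4);T[:3,:3]=R.from_rotvec(o["tool_rot"]).as_matrix();T[:3,3]=o["tool_pos"];return T
def row(T0,T1,n=None):
    "one row which, repeated n times, leads from T0 to T1"
    from scipy.linalg import logm,expm
    D=np.linalg.inv(T0)@T1;w=R.from_matrix(D[:3,:3]).as_rotvec()
    if n is None: n=int(np.ceil(max(np.linalg.norm(w)/.12,np.linalg.norm(D[:3,3])/.038,1)))
    d=expm(np.real(logm(D))/n)
    print(n,"x",np.round(d[:3,3]*1000,1).tolist(),np.round(w/n,4).tolist())
E
python3 - <<'E'
from h import *
print(cur().round(3))
for f in(0,1):
    A=pose([.5495,-.0075,.16],.09+np.pi/2,0,f);row(cur(),A,24)
    row(A,pose([.5495,-.0075,.066],.09+np.pi/2,0,f))
    L=pose([.5495,-.0075,.17],.09+np.pi/2,0,f)
    M=pose([.519,.283,.17],-.048+np.pi/2,0,f);row(L,M,12)
E
```

```text
[[-0.932  0.363 -0.001  0.227]
 [ 0.363  0.932 -0.002  0.582]
 [ 0.    -0.002 -1.     0.23 ]
 [ 0.     0.     0.     1.   ]]
24 x [-17.1, -22.5, 2.9] [-0.0001, -0.0, -0.0192]
3 x [-0.0, -0.0, 31.3] [0.0, 0.0, -0.0]
12 x [1.9, 24.3, 0.0] [0.0, 0.0, 0.0115]
24 x [-32.1, 21.3, 2.9] [-0.0, 0.0001, 0.1117]
3 x [0.0, 0.0, 31.3] [0.0, 0.0, -0.0]
12 x [-1.9, -24.3, 0.0] [0.0, 0.0, 0.0115]
```

```bash
python3 -m pendant '[[[-17,-22.5,0],[0,0,-0.019],1],[[-17,-22.5,0],[0,0,-0.019],1],[[-17,-22.5,0],[0,0,-0.019],1],[[-17,-22.5,0],[0,0,-0.019],1],[[-17,-22.5,0],[0,0,-0.019],1],[[-17,-22.5,0],[0,0,-0.019],1],[[-17,-22.5,0],[0,0,-0.019],1],[[-17,-22.5,0],[0,0,-0.019],1],[[-17,-22.5,0],[0,0,-0.019],1],[[-17,-22.5,0],[0,0,-0.019],1],[[-17,-22.5,0],[0,0,-0.019],1],[[-17,-22.5,0],[0,0,-0.019],1]]' && python3 -m pendant '[[[-17,-22.5,6],[0,0,-0.019],1],[[-17,-22.5,6],[0,0,-0.019],1],[[-17,-22.5,6],[0,0,-0.019],1],[[-17,-22.5,6],[0,0,-0.019],1],[[-17,-22.5,6],[0,0,-0.019],1],[[-17,-22.5,6],[0,0,-0.019],1],[[-17,-22.5,6],[0,0,-0.019],1],[[-17,-22.5,6],[0,0,-0.019],1],[[-17,-22.5,6],[0,0,-0.019],1],[[-17,-22.5,6],[0,0,-0.019],1],[[-17,-22.5,6],[0,0,-0.019],1],[[-17,-22.5,6],[0,0,-0.019],1]]' && python3 -m pendant '[[[0,0,0],[0,0,0],1],[[0,0,0],[0,0,0],1]]'
python3 - <<'E'
from h import *
print(get_obs()["q"].round(4))
for z in(.115,.066):row(cur(),pose([.5495,-.0075,z],.09+np.pi/2,0,0))
E
```

```text
t: 1.1
tool_pos: [0.3522, 0.2673, 0.2309]
tool_rot: [-0.224, -3.133, 0.0]
contact_force: [0.5, 0.2, 0.9]
opening: 0.0856
grip_force: 0.0
t: 2.1
tool_pos: [0.5453, -0.0098, 0.1584]
tool_rot: [0.133, -3.138, -0.0]
contact_force: [-0.4, -0.0, 0.2]
opening: 0.0854
grip_force: 0.0
t: 2.27
tool_pos: [0.5448, -0.0093, 0.1581]
tool_rot: [0.129, -3.136, -0.001]
contact_force: [-0.5, -0.1, 0.4]
opening: 0.0858
grip_force: 0.0
[-1.5390e-01 -8.0500e-02  1.8693e+00  3.0000e-04  1.3554e+00 -1.8067e+00]
2 x [-2.5, 0.7, 21.6] [0.0004, -0.0012, -0.004]
3 x [-1.7, 0.5, 30.7] [0.0003, -0.0008, -0.0027]
```

```bash
python3 -m pendant '[[[-2.5,0.7,23],[0,0,-0.004],0.6],[[-2.5,0.7,23],[0,0,-0.004],0.6],[[0,0,15],[0,0,0],0.6],[[0,0,15],[0,0,0],0.6],[[0,0,15],[0,0,0],0.6],[[0,0,0],[0,0,0],0.6],[[0,0,0],[0,0,0],0],[[0,0,0],[0,0,0],0],[[0,0,0],[0,0,0],0],[[0,0,0],[0,0,0],0],[[0,0,0],[0,0,0],0],[[0,0,0],[0,0,0],0]]' 50 && python3 -m pendant '[[[0,0,0],[0,0,0],0],[[0,0,0],[0,0,0],0],[[0,0,-5],[0,0,0],0],[[0,0,-8],[0,0,0],0],[[0,0,-12],[0,0,0],0],[[0,0,-20],[0,0,0],0],[[0,0,-25],[0,0,0],0],[[0,0,-25],[0,0,0],0],[[0,0,-5],[0,0,0],0],[[0,0,0],[0,0,0],0]]'
python3 - <<'E'
from h import *
print(get_obs()["q"].round(4))
M=pose([.519,.283,.17],-.048+np.pi/2,0,0);row(cur(),M,12);cv2.imwrite("pics/a.png",optics.get_image("side")[:,:,::-1])
E
```

```text
t: 3.27
tool_pos: [0.551, -0.0066, 0.0701]
tool_rot: [-0.145, 3.136, 0.0]
contact_force: [-1.6, 2.5, 5.9]
opening: 0.0129
grip_force: 51.9
t: 4.1
tool_pos: [0.5516, -0.007, 0.1716]
tool_rot: [-0.144, 3.132, -0.002]
contact_force: [0.5, -0.1, -2.2]
opening: 0.0126
grip_force: 50.9
[-1.4760e-01 -8.1800e-02  1.8474e+00 -1.0000e-04  1.3701e+00 -1.8105e+00]
12 x [2.0, 24.3, 0.1] [-0.0001, 0.0005, 0.0117]
```

View pics/a.png

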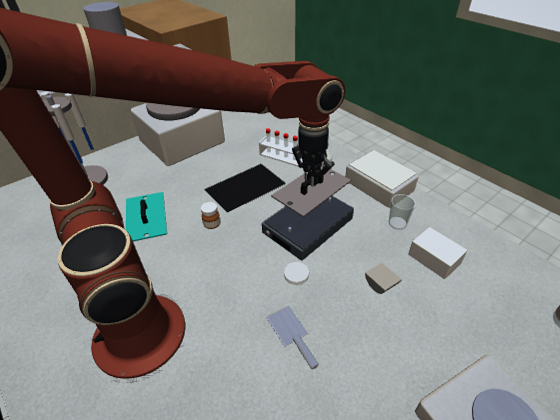

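The cover hangs level from the fingers at (313,185), with the deck below it free. I'll carry it to the mat.

```bash
python3 -m pendant '[[[2,24.3,0],[0,0,0.012],0],[[2,24.3,0],[0,0,0.012],0],[[2,24.3,0],[0,0,0.012],0],[[2,24.3,0],[0,0,0.012],0],[[2,24.3,0],[0,0,0.012],0],[[2,24.3,0],[0,0,0.012],0],[[2,24.3,0],[0,0,0.012],0],[[2,24.3,0],[0,0,0.012],0],[[2,24.3,0],[0,0,0.012],0],[[2,24.3,0],[0,0,0.012],0],[[2,24.3,0],[0,0,0.012],0],[[2,24.3,0],[0,0,0.012],0]]' && python3 -m pendant '[[[0,0,25],[0,0,0],0],[[0,0,35],[0,0,0],0],[[0,0,35],[0,0,0],0],[[0,0,25],[0,0,0],0],[[0,0,15],[0,0,0],0],[[0,0,5],[0,0,0],0],[[0,0,2],[0,0,0],0],[[0,0,0],[0,0,0],0]]'
python3 - <<'E'
from h import *
print(get_obs()["q"].round(4))
row(cur(),pose([.519,.283,.0235],-.048+np.pi/2,0,0),3)
E
```

```text
t: 5.15
tool_pos: [0.5165, 0.2845, 0.1652]
tool_rot: [-0.082, -3.136, 0.003]
contact_force: [-0.3, -0.9, -1.9]
opening: 0.0129
grip_force: 50.9
t: 5.82
tool_pos: [0.517, 0.2834, 0.0244]
tool_rot: [-0.081, -3.138, 0.002]
contact_force: [-0.4, 0.1, -1.2]
opening: 0.0126
grip_force: 50.9
[ 0.3752  0.1872  1.8368 -0.      1.1209 -1.1438]
3 x [-0.7, -0.1, 0.3] [-0.0005, -0.001, -0.0013]
```

```bash
python3 -m pendant '[[[0,0,1],[0,0,0],0],[[0,0,1],[0,0,0],0],[[0,0,0],[0,0,0],0],[[0,0,0],[0,0,0],0.2],[[0,0,0],[0,0,0],0.3],[[0,0,0],[0,0,0],0.4],[[0,0,0],[0,0,0],0.5],[[0,0,0],[0,0,0],0.5],[[0,0,-20],[0,0,0],0.6],[[0,0,-40],[0,0,0],0.6],[[0,0,-41],[0,0,0],0.6],[[0,0,-41],[0,0,0],1]]' && python3 -m pendant '[[[0,0,-30],[0,0,0],1],[[0,0,0],[0,0,0],1]]'
python3 - <<'E'
from h import *
print(get_obs()["q"].round(4), get_obs()["tool_rot"].round(4),get_obs()["tool_pos"].round(4))
im=optics.get_image("top")[:,:,::-1];s=optics.get_image("side")[:,:,::-1];cv2.imwrite("pics/b_top.png",im);cv2.imwrite("pics/b_side.png",s)
cv2.imwrite("pics/b.png",np.hstack([im[120:300,130:430],s[130:310,180:480]])[:, :600])
b,g,r=[im[:,:,i].astype(int) for i in range(3)]
def sub(mask,x0,y0,x1,y1):
    m=np.zeros(mask.shape,np.uint8);m[y0:y1,x0:x1]=mask[y0:y1,x0:x1];return m
print("block",rect("top",sub((r-b>10)&(r>95),345,170,405,215),.036))
print("cover",rect("top",sub((r-b>5)&(r>50),150,140,235,260),.008))
print("heater",rect("top",sub(im.max(2)<65,240,140,320,245),.05,300))
E
```

```text
t: 6.82
tool_pos: [0.5176, 0.2837, 0.1673]
tool_rot: [-0.081, -3.139, 0.001]
contact_force: [0.6, 0.7, 0.1]
opening: 0.0619
grip_force: 0.0
t: 6.98
tool_pos: [0.5225, 0.2856, 0.2062]
tool_rot: [0.081, 3.126, 0.009]
contact_force: [0.4, 1.2, 0.8]
opening: 0.0844
grip_force: 0.0
[ 0.3754 -0.0105  1.7193 -0.      1.4173 -1.1438] [0.0808 3.1263 0.0094] [0.5225 0.2856 0.2062]
block [(array([ 546.7, -289.5]), array([58.8, 71.3]), 1.455)]
cover [(array([518.9, 272.8]), array([100.1, 206.6]), -0.049), (array([514.9, 337.4]), array([119.6, 334.8]), 0.014)]
heater [(array([547.,   0.]), array([164.2, 242.6]), 0.093)]
```

View pics/b.png

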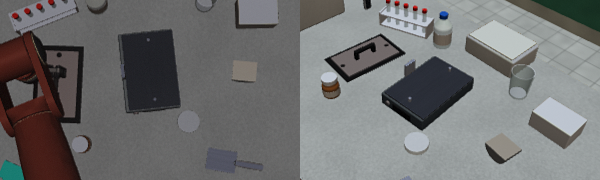

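The cover lies on the mat and the block is unmoved. Now I plan the tilted approach to the block and check the pins for the deck's middle.

```bash
cat >> h.py <<'E'
def pad(P,yaw,tilt,back=0,off=25):
    "tool pose that puts the pad centre at P (mm) [off mm behind the TCP], backed off along tool z"
    T=pose([0,0,0],yaw,np.radians(tilt));T[:3,3]=np.array(P)/1000+T[:3,2]*(off-back)/1000;return T
E
python3 - <<'E'
from h import *
im=cv2.imread("pics/b_top.png");g=im.min(2).astype(int)
m=np.zeros(g.shape,np.uint8);m[155:230,255:305]=g[155:230,255:305]>60
for c in cv2.findContours(m,cv2.RETR_EXTERNAL,cv2.CHAIN_APPROX_NONE)[0]:
    (u,v),r=cv2.minEnclosingCircle(c);print("pin?",u,v,r,cv2.contourArea(c),plane("top",(u,v),.062).round(4))
B=[547,-289.5,27]
A=pose([.547,-.37,.25],-.10);C=pad(B,-.10,65,100)
row(cur(),A,24);row(A,C,12);print(C[:3,3]);row(C,pad(B,-.1,65,0))
E
```

```text
pin? 272.5 229.0 0.5001000165939331 0.0 [0.4328 0.0197 0.062 ]
pin? 255.0 229.0 9.999999747378752e-05 0.0 [0.4336 0.0713 0.062 ]
pin? 299.5 228.5 4.527792930603027 2.5 [ 0.4331 -0.06    0.062 ]
pin? 282.5 228.0 1.500100016593933 0.0 [ 0.4353 -0.0099  0.062 ]
pin? 292.0 227.0 1.000100016593933 0.0 [ 0.4379 -0.038   0.062 ]
pin? 301.0 226.0 1.000100016593933 0.0 [ 0.4404 -0.0646  0.062 ]
pin? 284.5 219.0 1.1181340217590332 2.0 [ 0.4619 -0.0162  0.062 ]
pin? 256.5 214.5 14.57748031616211 22.5 [0.4765 0.0665 0.062 ]
pin? 278.0 159.0 1.414313554763794 3.5 [6.425e-01 4.000e-04 6.200e-02]
pin? 303.5 163.5 8.514793395996094 9.5 [ 0.6277 -0.0758  0.062 ]
24 x [-23.3, -19.7, -2.1] [0.0002, 0.0001, 0.0675]
12 x [-7.4, -0.7, 15.1] [-0.0, 0.0945, -0.0]
[ 0.54021401 -0.3571335   0.05869637]
3 x [-0.0, 0.0, 33.3] [-0.0, -0.0, 0.0]
```

```bash
python3 -m pendant '[[[-23.3,-19.7,-2],[0,0,0.0675],1],[[-23.3,-19.7,-2],[0,0,0.0675],1],[[-23.3,-19.7,-2],[0,0,0.0675],1],[[-23.3,-19.7,-2],[0,0,0.0675],1],[[-23.3,-19.7,-2],[0,0,0.0675],1],[[-23.3,-19.7,-2],[0,0,0.0675],1],[[-23.3,-19.7,-2],[0,0,0.0675],1],[[-23.3,-19.7,-2],[0,0,0.0675],1],[[-23.3,-19.7,-2],[0,0,0.0675],1],[[-23.3,-19.7,-2],[0,0,0.0675],1],[[-23.3,-19.7,-2],[0,0,0.0675],1],[[-23.3,-19.7,-2],[0,0,0.0675],1]]' && python3 -m pendant '[[[-23.3,-19.7,-2],[0,0,0.0675],1],[[-23.3,-19.7,-2],[0,0,0.0675],1],[[-23.3,-19.7,-2],[0,0,0.0675],1],[[-23.3,-19.7,-2],[0,0,0.0675],1],[[-23.3,-19.7,-2],[0,0,0.0675],1],[[-23.3,-19.7,-2],[0,0,0.0675],1],[[-23.3,-19.7,-2],[0,0,0.0675],1],[[-23.3,-19.7,-2],[0,0,0.0675],1],[[-23.3,-19.7,-2],[0,0,0.0675],1],[[-23.3,-19.7,-2],[0,0,0.0675],1],[[-23.3,-19.7,-2],[0,0,0.0675],1],[[-23.3,-19.7,-2],[0,0,0.0675],1]]'; python3 -m pendant '[[[0,0,0],[0,0,0],1]]';  python3 - <<'E'
from h import *
print(get_obs()["q"].round(4))
B=[547,-289.5,27]
C=pad(B,-.10,65,100);C1=C.copy();C1[2,3]+=.07;row(cur(),C1,14)
E
```

```text
t: 8.08
tool_pos: [0.6711, -0.0389, 0.2173]
tool_rot: [-1.315, -2.848, 0.002]
contact_force: [0.4, -0.1, -0.2]
opening: 0.0857
grip_force: 0.0
t: 9.08
tool_pos: [0.5433, -0.3711, 0.2413]
tool_rot: [-2.331, -2.1, 0.001]
contact_force: [0.3, -0.2, -0.7]
opening: 0.0853
grip_force: 0.0
t: 9.17
tool_pos: [0.5413, -0.3738, 0.2419]
tool_rot: [-2.336, -2.096, 0.004]
contact_force: [0.1, 1.1, 0.7]
opening: 0.0854
grip_force: 0.0
[-0.7165  0.1255  1.5178 -0.0024  1.5019 -0.6082]
14 x [-3.2, -0.2, 8.0] [0.0001, 0.081, -0.0007]
```

```bash
python3 -m pendant '[[[-3.2,-0.2,8],[0,0.081,0],1],[[-3.2,-0.2,8],[0,0.081,0],1],[[-3.2,-0.2,8],[0,0.081,0],1],[[-3.2,-0.2,8],[0,0.081,0],1],[[-3.2,-0.2,8],[0,0.081,0],1],[[-3.2,-0.2,8],[0,0.081,0],1],[[-3.2,-0.2,8],[0,0.081,0],1],[[-3.2,-0.2,8],[0,0.081,0],1],[[-3.2,-0.2,8],[0,0.081,0],1],[[-3.2,-0.2,8],[0,0.081,0],1],[[-3.2,-0.2,8],[0,0.081,0],1],[[-3.2,-0.2,8],[0,0.081,0],1]]' && python3 -m pendant '[[[-3.2,-0.2,8],[0,0.081,0],1],[[-3.2,-0.2,8],[0,0.081,0],1],[[0,0,0],[0,0,0],1],[[0,0,0],[0,0,0],1]]';  python3 - <<'E'
from h import *
print(get_obs()["q"].round(4))
B=[547,-289.5,27]
C=pad(B,-.10,65,100);row(cur(),C,3);row(C,pad(B,-.1,65,0),5)
cv2.imwrite("pics/c.png",optics.get_image("side")[:,:,::-1])
im=optics.get_image("top")[:,:,::-1]
b,g,r=[im[:,:,i].astype(int) for i in range(3)]
m=np.zeros(b.shape,np.uint8);m[170:215,345:405]=((r-b>10)&(r>95))[170:215,345:405]
print("block",rect("top",m,.036))
E
```

```text
t: 10.17
tool_pos: [0.5429, -0.3629, 0.1428]
tool_rot: [-1.726, -1.558, -0.917]
contact_force: [0.6, 0.4, 0.6]
opening: 0.0856
grip_force: 0.0
t: 10.5
tool_pos: [0.5431, -0.3522, 0.1278]
tool_rot: [-1.611, -1.452, -1.025]
contact_force: [0.9, -0.3, 0.4]
opening: 0.0854
grip_force: 0.0
[-0.9557  0.6789  1.2902  0.7383  2.0595 -0.8132]
3 x [-21.6, -0.7, 8.1] [-0.0004, -0.001, -0.0015]
5 x [-0.0, 0.0, 20.0] [-0.0, -0.0, 0.0]
block [(array([ 546.7, -289.8]), array([58.8, 71.8]), 1.455)]
```

View pics/c.png

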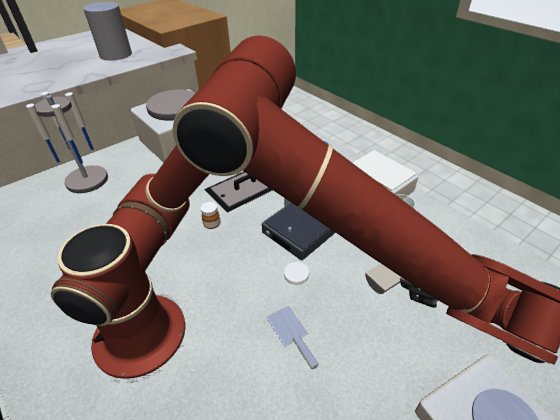

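Side view: the tool is tilted beside the block (block at (383,278), fingers at (425,293)), with the wrist low at (535,345). Before descending I fit the arm geometry to check wrist clearance and the later tilts.

```bash
cat > kin.py <<'E'
import numpy as np
from scipy.optimize import least_squares
from scipy.spatial.transform import Rotation as R
Q=np.array([[1.08,.0533,1.614,0,1.476,-.119],[-.1539,-.0805,1.8693,0,1.3554,-1.8067],[-.1476,-.0818,1.8474,0,1.3701,-1.8105],[.3752,.1872,1.8368,0,1.1209,-1.1438],[-.7165,.1255,1.5178,-.0024,1.5019,-.6082],[-.9557,.6789,1.2902,.7383,2.0595,-.8132]])
P=np.array([[.2268,.5818,.2302],[.5448,-.0093,.1581],[.5516,-.007,.1716],[.517,.2834,.0244],[.5413,-.3738,.2419],[.5431,-.3522,.1278]])
ROT=[[-.5805,-3.087,.0028],[.129,-3.136,-.001],[-.144,3.132,-.002],[-.081,-3.138,.002],[-2.336,-2.096,.004],[-1.611,-1.452,-1.025]]
z=lambda a:R.from_rotvec([0,0,a]); y=lambda a:R.from_rotvec([0,a,0])
def fk(q,k,full=0):
    d1,a1,e,L2,a3,L4,d6=k
    r=z(q[0]);p=np.array([0,0,d1])+r.apply([a1,e,0])
    r=r*y(q[1]);p=p+r.apply([0,0,L2]);el=p
    r=r*y(q[2]);p=p+r.apply([a3,0,L4]);w=p
    r=r*z(SG*q[3])*y(q[4]);p=p+r.apply([0,0,d6])
    r=r*z(q[5])
    return (p,r,w,el) if full else p
for SG in (1,-1):
    f=lambda k:np.ravel([fk(q,k)-p for q,p in zip(Q,P)])
    s=least_squares(f,[.2,.05,.07,.4,0,.4,.25]);
    if __name__=="__main__":print(SG,s.x.round(3),(s.fun*1000).round(1))
    if SG==1:K1=s
SG=1 if K1.cost<s.cost else -1
K=K1.x if SG==1 else s.x
C=(fk(Q[0],K,1)[1].inv()*R.from_rotvec(ROT[0]))
LO=np.array([-3.01,-1.01,.06,-1.02,.09,-3.14])+.02;HI=np.array([3.01,2.22,2.58,4.17,2.62,3.14])-.02
def ik(T,q0):
    def g(q):
        p,r,_,_=fk(q,K,1);return np.r_[(p-T[:3,3])*5,((r*C).inv()*R.from_matrix(T[:3,:3])).as_rotvec()]
    s=least_squares(g,np.clip(q0,LO+.01,HI-.01),bounds=(LO,HI));return s.x,np.linalg.norm(s.fun)
E
python3 kin.py
python3 - <<'E'
from kin import *; from h import pad,get_obs
for q,r in zip(Q,ROT): print((((fk(q,K,1)[1]*C).inv()*R.from_rotvec(r)).magnitude()).round(4),end=' ')
D=np.array([552.2,-7.9,50]);c,s=np.cos(.092),np.sin(.092)
W=lambda x,y,zz:D+[c*x-s*y,s*x+c*y,zz]
q=get_obs()["q"]
for n,T in [("pick",pad([547,-289.5,27],-.1,65)),("up",pad([547,-289.5,160],-.1,65)),("mid",pad([540,-150,200],0,10)),("lean-50",pad(W(0,67,60),.092,-50)),("lean",pad(W(0,67,36),.092,-55)),("grip2",pad(W(0,56,42),.092,60)),("final",pad(W(0,0,22),.092,0))]:
    q,e=ik(T,q);print(n,q.round(2),round(e,4),"wrist",fk(q,K,1)[2].round(3),"elbow",fk(q,K,1)[3].round(3))
E
```

```text
1 [0.238 0.    0.074 0.426 0.096 0.61  0.279] [-0.   0.   0.  -0.  -0.1  0.1  0.   0.  -0.1  0.   0.   0.  -0.  -0.
 -0.  -0.   0.  -0. ]
-1 [ 0.238  0.186  0.092 -0.024  0.051  0.425 -0.102] [-23.7  -7.   -5.5  54.1   9.2  16.6  49.6  10.4  12.6 -46.8   0.4  60.5
 -26.3  46.6  -7.  -65.1 -60.3 -77.2]Traceback (most recent call last):
  File "<stdin>", line 2, in <module>
AttributeError: 'float' object has no attribute 'round'
```

Run:
```python
from kin import *; from h import pad,get_obs
print([round(((fk(q,K,1)[1]*C).inv()*R.from_rotvec(r)).magnitude(),4) for q,r in zip(Q,ROT)])
D=np.array([552.2,-7.9,50]);c,s=np.cos(.092),np.sin(.092)
W=lambda x,y,zz:D+[c*x-s*y,s*x+c*y,zz]
q=get_obs()["q"]
for n,T in [("pick",pad([547,-289.5,27],-.1,65)),("up",pad([547,-289.5,160],-.1,65)),("mid",pad([540,-150,200],0,10)),("lean-50",pad(W(0,67,60),.092,-50)),("lean",pad(W(0,67,36),.092,-55)),("grip2",pad(W(0,56,42),.092,60)),("final",pad(W(0,0,22),.092,0))]:
    q,e=ik(T,q);print(n,q.round(2),round(e,4),"wrist",fk(q,K,1)[2].round(3),"elbow",fk(q,K,1)[3].round(3))
```

```text
[0.0, 0.0006, 0.0005, 0.0005, 0.0005, 0.0007]
pick [-0.88  0.73  1.44  0.74  1.87 -0.91] 0.0 wrist [ 0.524 -0.519  0.135] elbow [ 0.238 -0.171  0.556]
up [-0.88  0.53  1.46  0.78  1.99 -0.78] 0.0 wrist [ 0.524 -0.519  0.268] elbow [ 0.195 -0.12   0.605]
mid [-0.48 -0.02  1.79  0.16  1.45 -0.5 ] 0.0 wrist [ 0.54  -0.194  0.451] elbow [0.025 0.071 0.664]
lean-50 [ 0.32  0.22  1.86 -0.86  1.41  0.53] 0.0 wrist [0.528 0.253 0.274] elbow [0.066 0.1   0.654]
lean [ 0.34  0.3   1.85 -0.93  1.43  0.61] 0.0 wrist [0.527 0.266 0.232] elbow [0.095 0.113 0.645]
grip2 [-0.42  0.33  1.84  0.86  1.64 -0.76] 0.0 wrist [ 0.567 -0.172  0.219] elbow [0.156 0.012 0.641]
final [-0.15  0.07  1.92  0.    1.15 -0.24] 0.0 wrist [ 0.552 -0.008  0.326] elbow [0.041 0.069 0.663]
```

The model fits within 0.1 mm, all poses are within the joint ranges, and the wrist stays 135 mm up at the pick. Descending and gripping.

```bash
python3 -m pendant '[[[-21.6,-0.7,8],[0,0,-0.005],1],[[-21.6,-0.7,8],[0,0,-0.005],1],[[-21.6,-0.7,8],[0,0,-0.005],1],[[0,0,0],[0,0,0],1]]'; python3 -m pendant '[[[0,0,20],[0,0,0],1],[[0,0,20],[0,0,0],1],[[0,0,20],[0,0,0],1],[[0,0,18],[0,0,0],1],[[0,0,10],[0,0,0],1],[[0,0,5],[0,0,0],1],[[0,0,0],[0,0,0],1],[[0,0,0],[0,0,0],1]]';  python3 - <<'E'
from h import *
B=[547,-289.5,27]
row(cur(),pad(B,-.1,65,0),1)
s=optics.get_image("side")[:,:,::-1];cv2.imwrite("pics/d.png",cv2.resize(s[200:350,320:520],None,fx=3.5,fy=3.5))
E
```

```text
t: 10.93
tool_pos: [0.5407, -0.3579, 0.0594]
tool_rot: [-1.604, -1.469, -1.033]
contact_force: [0.5, -0.0, -0.9]
opening: 0.0855
grip_force: 0.0
t: 11.6
tool_pos: [0.5506, -0.2761, 0.0242]
tool_rot: [-1.605, -1.474, -1.036]
contact_force: [-0.9, 0.0, 0.2]
opening: 0.0852
grip_force: 0.0
1 x [-3.2, -2.4, 11.4] [0.0015, 0.0021, 0.0161]
```

View pics/d.png

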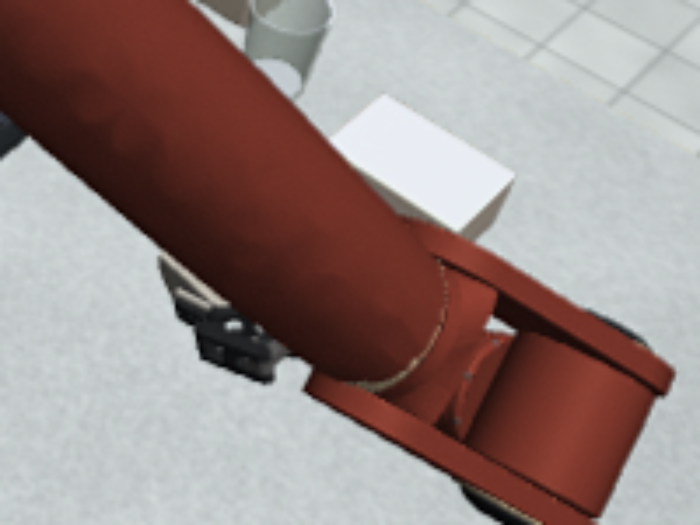

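The block is mostly hidden by the forearm; the near finger is beside its end at crop (235,340), as planned. I make the last correction and then close.

```bash
python3 -m pendant '[[[-1.6,-1.2,6],[0,0,0.008],1],[[-1.6,-1.2,5],[0,0,0.008],1],[[0,0,0],[0,0,0],1],[[0,0,0],[0,0,0],0.9],[[0,0,0],[0,0,0],0.85],[[0,0,0],[0,0,0],0.8],[[0,0,0],[0,0,0],0.75],[[0,0,0],[0,0,0],0.7],[[0,0,0],[0,0,0],0.6],[[0,0,0],[0,0,0],0.5],[[0,0,0],[0,0,0],0.4],[[0,0,0],[0,0,0],0.4]]' 60;  python3 - <<'E'
from h import *
B=[547,-289.5,27]
print(get_obs()["q"].round(3),get_obs()["wrist_torque"].round(2));row(cur(),pad(B,-.1,65,0),1)
im=optics.get_image("top")[:,:,::-1];cv2.imwrite("pics/e_top.png",im)
b,g,r=[im[:,:,i].astype(int) for i in range(3)]
m=np.zeros(b.shape,np.uint8);m[170:215,345:405]=((r-b>10)&(r>95))[170:215,345:405]
print("block",rect("top",m,.036))
E
```

```text
t: 12.65
tool_pos: [0.5489, -0.2669, 0.0159]
tool_rot: [-1.614, -1.458, -1.027]
contact_force: [-0.1, -3.4, 3.6]
opening: 0.0595
grip_force: 61.0
[-0.882  0.726  1.443  0.737  1.863 -0.911] [-0.28 -0.08 -0.11]
1 x [0.5, 0.3, -0.2] [0.0016, 0.0009, -0.0007]
block [(array([ 545.1, -283. ]), array([67.9, 72.6]), 1.533)]
```

Run:
```python
from h import *
D=np.array([552.2,-7.9,50]);c,s=np.cos(.092),np.sin(.092)
W=lambda x,y,zz:D+[c*x-s*y,s*x+c*y,zz]
T=cur();U=T.copy();U[2,3]+=.15;row(T,U,6)
V=pad(W(0,-130,160),.092,0);row(U,V,12);row(V,pad(W(0,45,85),.092,-57),10)
```

```text
6 x [22.6, 0.0, -10.6] [-0.0, -0.0, 0.0]
12 x [10.3, 1.2, 5.2] [0.0092, -0.0941, -0.0144]
10 x [17.3, 0.0, -1.0] [0.0, -0.0995, 0.0]
```

```bash
python3 -m pendant '[[[8,0,-4],[0,0,0],0.4],[[20,0,-9],[0,0,0],0.4],[[27,0,-13],[0,0,0],0.4],[[27,0,-13],[0,0,0],0.4],[[27,0,-13],[0,0,0],0.4],[[20,0,-9],[0,0,0],0.4],[[8,0,-4],[0,0,0],0.4]]' && python3 -m pendant '[[[10.3,1.2,5.2],[0.009,-0.094,-0.0144],0.4],[[10.3,1.2,5.2],[0.009,-0.094,-0.0144],0.4],[[10.3,1.2,5.2],[0.009,-0.094,-0.0144],0.4],[[10.3,1.2,5.2],[0.009,-0.094,-0.0144],0.4],[[10.3,1.2,5.2],[0.009,-0.094,-0.0144],0.4],[[10.3,1.2,5.2],[0.009,-0.094,-0.0144],0.4],[[10.3,1.2,5.2],[0.009,-0.094,-0.0144],0.4],[[10.3,1.2,5.2],[0.009,-0.094,-0.0144],0.4],[[10.3,1.2,5.2],[0.009,-0.094,-0.0144],0.4],[[10.3,1.2,5.2],[0.009,-0.094,-0.0144],0.4],[[10.3,1.2,5.2],[0.009,-0.094,-0.0144],0.4],[[10.3,1.2,5.2],[0.009,-0.094,-0.0144],0.4]]';  python3 - <<'E'
from h import *
print(get_obs()["q"].round(3))
D=np.array([552.2,-7.9,50]);c,s=np.cos(.092),np.sin(.092)
W=lambda x,y,zz:D+[c*x-s*y,s*x+c*y,zz]
row(cur(),pad(W(0,45,85),.092,-57),12)
E
```

```text
t: 13.28
tool_pos: [0.5492, -0.2678, 0.1701]
tool_rot: [-1.615, -1.462, -1.026]
contact_force: [0.8, -1.0, -1.9]
opening: 0.0595
grip_force: 61.7
t: 14.28
tool_pos: [0.5632, -0.1371, 0.1855]
tool_rot: [2.116, 2.322, -0.003]
contact_force: [-0.3, 0.7, -3.3]
opening: 0.0594
grip_force: 61.8
[-0.366 -0.022  1.766 -0.002  1.398 -0.459]
12 x [14.4, 0.1, -0.9] [-0.0001, -0.0828, 0.0001]
```

```bash
python3 -m pendant '[[[14.4,0,-1],[0,-0.083,0],0.4],[[14.4,0,-1],[0,-0.083,0],0.4],[[14.4,0,-1],[0,-0.083,0],0.4],[[14.4,0,-1],[0,-0.083,0],0.4],[[14.4,0,-1],[0,-0.083,0],0.4],[[14.4,0,-1],[0,-0.083,0],0.4],[[14.4,0,-1],[0,-0.083,0],0.4],[[14.4,0,-1],[0,-0.083,0],0.4],[[14.4,0,-1],[0,-0.083,0],0.4],[[14.4,0,-1],[0,-0.083,0],0.4],[[14.4,0,-1],[0,-0.083,0],0.4],[[14.4,0,-1],[0,-0.083,0],0.4]]' && python3 -m pendant '[[[0,0,0],[0,0,0],0.4],[[0,0,0],[0,0,0],0.4]]';  python3 - <<'E'
from h import *
print(get_obs()["q"].round(3))
D=np.array([552.2,-7.9,50]);c,s=np.cos(.092),np.sin(.092)
W=lambda x,y,zz:D+[c*x-s*y,s*x+c*y,zz]
row(cur(),pad(W(0,45,85),.092,-57),1)
t=optics.get_image("top")[:,:,::-1];s=optics.get_image("side")[:,:,::-1];cv2.imwrite("pics/f_top.png",t);cv2.imwrite("pics/f_side.png",s)
cv2.imwrite("pics/f.png",cv2.resize(np.hstack([t[140:250,220:330],s[140:250,240:350]]),None,fx=3.6,fy=3.6,interpolation=2))
E
```

```text
t: 15.28
tool_pos: [0.5489, 0.0164, 0.1225]
tool_rot: [1.53, 1.679, -0.833]
contact_force: [0.5, 0.4, -3.1]
opening: 0.0589
grip_force: 62.1
t: 15.45
tool_pos: [0.5479, 0.0158, 0.1206]
tool_rot: [1.53, 1.686, -0.837]
contact_force: [1.1, -0.5, -2.1]
opening: 0.0595
grip_force: 62.2
[ 0.314  0.219  1.862 -0.963  1.467  0.536]
1 x [-0.7, 2.1, -0.5] [-0.0026, -0.0015, 0.0064]
```

View pics/f.png

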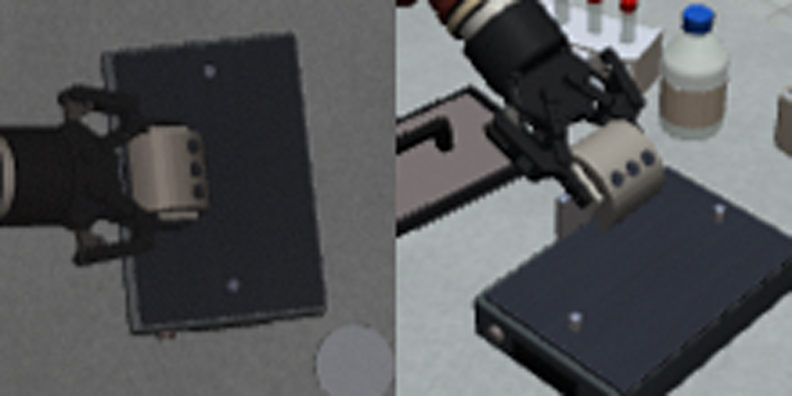

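Side crop: the block is held above the deck near the stop, round side outward, wells at crop (618,178), (632,167), (648,157). In the top crop the wells are at (194,146), (196,168), (197,190). I triangulate them to get the block's angle in the hand.

Run:
```python
from h import *
def tri(a,b):
    o1,d1=ray("top",a);o2,d2=ray("side",b)
    A=np.column_stack([d1,-d2]);t=np.linalg.lstsq(A,o2-o1,rcond=None)[0]
    p,q=o1+d1*t[0],o2+d2*t[1];return (p+q)/2,np.linalg.norm(p-q)
D=np.array([.5522,-.0079,.05]);c,s=np.cos(.092),np.sin(.092);Rd=np.array([[c,-s,0],[s,c,0],[0,0,1]])
Ap=[]
for a,b in zip([(197,190),(196,168),(194,146)],[(618,178),(632,167),(648,157)]):
    p,e=tri((a[0]/3.6+220,a[1]/3.6+140),((b[0]-396)/3.6+240,b[1]/3.6+140));Ap.append(Rd.T@(p-D)*1000);print((Rd.T@(p-D)*1000).round(1),round(e*1000,1))
T=cur();
# assumed rigid relation from pick
Tp=np.eye(4);Tp[:3,:3]=R.from_rotvec([-1.614,-1.458,-1.027]).as_matrix();Tp[:3,3]=[.5489,-.2669,.0159]
G=np.linalg.inv(Tp)
for P,n in (([.547,-.2895,.036,1],"origin"),([.547,-.2895,0,1],"apex")):
    print(n,(Rd.T@((T@G@np.array(P))[:3]-D)*1000).round(1))
print("tilt",np.degrees(np.arctan2((Rd.T@T[:3,2])[1],-T[2,2])))
```

```text
[-20.1  19.6 101.1] 4.5
[ -3.6  18.9 102.7] 3.3
[ 14.   18.3 102.8] 4.3
origin [ 0.5 52.  83.2]
apex [  0.4  21.4 102.2]
tilt -56.8804135799145
```

The prediction agrees with the measurement within 3 mm, so the block is held as planned (flat face about 58° to the deck). I lower it beside the stop.

```bash
python3 -m pendant '[[[7.6,0,5],[0,0,0],0.4],[[10,0,6.5],[0,0,0],0.4],[[10,0,6.5],[0,0,0],0.4],[[7,0,4.5],[0,0,0],0.4],[[3.2,0,2],[0,0,0],0.4],[[2.6,0,-4],[0,0,0],0.4],[[2.6,0,-4],[0,0,0],0.4],[[2.6,0,-4],[0,0,0],0.4],[[2.6,0,-4],[0,0,0],0.4],[[0,0,0],[0,0,0],0.4],[[0,0,0],[0,0,0],0.4]]'; python3 -m pendant '[[[2.1,0,1.4],[0,0,0],0.4],[[1.3,0,0.8],[0,0,0],0.4],[[0,0,0],[0,0,0],0.4]]';python3 - <<'E'
from h import *
D=np.array([.5522,-.0079,.05]);c,s=np.cos(.092),np.sin(.092);Rd=np.array([[c,-s,0],[s,c,0],[0,0,1]])
T=cur();Tp=np.eye(4);Tp[:3,:3]=R.from_rotvec([-1.614,-1.458,-1.027]).as_matrix();Tp[:3,3]=[.5489,-.2669,.0159]
o,a=[(Rd.T@((T@np.linalg.inv(Tp)@np.array([.547,-.2895,h,1]))[:3]-D)*1000) for h in(.036,0)]
z=(a-o)/36;u=np.array([0,z[2],-z[1]]);print("origin",o.round(1),"alpha",np.degrees(np.arctan2(-z[1],z[2])),"edge",(o-36*u).round(1))
E
```

```text
t: 16.47
tool_pos: [0.5488, 0.0351, 0.0797]
tool_rot: [1.533, 1.68, -0.829]
contact_force: [0.3, -0.7, -3.6]
opening: 0.0593
grip_force: 62.2
t: 16.72
tool_pos: [0.5481, 0.0343, 0.0747]
tool_rot: [1.533, 1.68, -0.831]
contact_force: [1.3, 0.1, -3.7]
opening: 0.0593
grip_force: 62.2
origin [ 0.2 71.4 33.3] alpha 58.12427494912364 edge [ 0.2 52.4  2.8]
```

```bash
for i in 1; do python3 -m pendant '[[[0.9,0,0.5],[0,0,0],0.4],[[0.9,0,0.5],[0,0,0],0.4],[[0,0,0],[0,0,0],0.4]]'; python3 -m pendant '[[[0.5,0,0.3],[0,0,0],0.4],[[0.5,0,0.3],[0,0,0],0.4],[[0,0,0],[0,0,0],0.4]]'; done
```

```text
t: 16.97
tool_pos: [0.5483, 0.0344, 0.0741]
tool_rot: [1.533, 1.678, -0.832]
contact_force: [-3.0, -0.2, 3.7]
opening: 0.0596
grip_force: 62.6
t: 17.22
tool_pos: [0.5483, 0.0344, 0.074]
tool_rot: [1.533, 1.676, -0.833]
contact_force: [-5.5, 1.5, 7.7]
opening: 0.0594
grip_force: 62.9
```

```bash
python3 -m pendant '[[[-0.5,0,-0.3],[0,0,0],0.4],[[0.55,0,-0.84],[0,0,0],0.4],[[0.55,0,-0.84],[0,0,0],0.4],[[0,0,0],[0,0,0],0.4],[[0,0,0],[0,0,0],0.4]]'; python3 -m pendant '[[[0.55,0,-0.84],[0,0,0],0.4],[[0,0,0],[0,0,0],0.4],[[0,0,0],[0,0,0],0.4]]'; python3 -m pendant '[[[0.55,0,-0.84],[0,0,0],0.4],[[0,0,0],[0,0,0],0.4],[[0,0,0],[0,0,0],0.4]]'
```

```text
t: 17.63
tool_pos: [0.5489, 0.0362, 0.074]
tool_rot: [1.532, 1.677, -0.831]
contact_force: [-2.4, -1.3, 6.4]
opening: 0.0596
grip_force: 62.4
t: 17.88
tool_pos: [0.5489, 0.0367, 0.0741]
tool_rot: [1.532, 1.676, -0.831]
contact_force: [-1.1, -5.8, 6.0]
opening: 0.0593
grip_force: 62.3
t: 18.13
tool_pos: [0.5489, 0.0369, 0.0742]
tool_rot: [1.531, 1.675, -0.833]
contact_force: [0.7, -10.1, 5.0]
opening: 0.0593
grip_force: 63.5
```

Deck contact (about 6 N) and stop contact (−10 N in y) are both made. I ease the push and release slowly.

```bash
python3 -m pendant '[[[-0.35,0,0.5],[0,0,0],0.4],[[0,0,0],[0,0,0],0.4]]' 30; python3 -m pendant '[[[0,0,0],[0,0,0],0.66],[[0,0,0],[0,0,0],0.7],[[0,0,0],[0,0,0],0.72],[[0,0,0],[0,0,0],0.74],[[0,0,0],[0,0,0],0.78],[[0,0,0],[0,0,0],0.82],[[0,0,0],[0,0,0],0.9],[[0,0,0],[0,0,0],1],[[0,0,0],[0,0,0],1],[[0,0,0],[0,0,0],1]]'
python3 - <<'E'
from h import *
t=optics.get_image("top")[:,:,::-1];s=optics.get_image("side")[:,:,::-1];cv2.imwrite("pics/g_top.png",t);cv2.imwrite("pics/g_side.png",s)
cv2.imwrite("pics/g.png",cv2.resize(np.hstack([t[140:250,220:330],s[140:250,240:350]]),None,fx=3.6,fy=3.6,interpolation=2))
E
```

```text
t: 18.3
tool_pos: [0.5489, 0.0368, 0.0741]
tool_rot: [1.532, 1.676, -0.832]
contact_force: [-1.1, -7.9, 5.6]
opening: 0.0592
grip_force: 64.2
t: 19.13
tool_pos: [0.5481, 0.0381, 0.0725]
tool_rot: [1.533, 1.68, -0.83]
contact_force: [0.6, 0.5, 0.1]
opening: 0.0852
grip_force: 0.0
```

View pics/g.png

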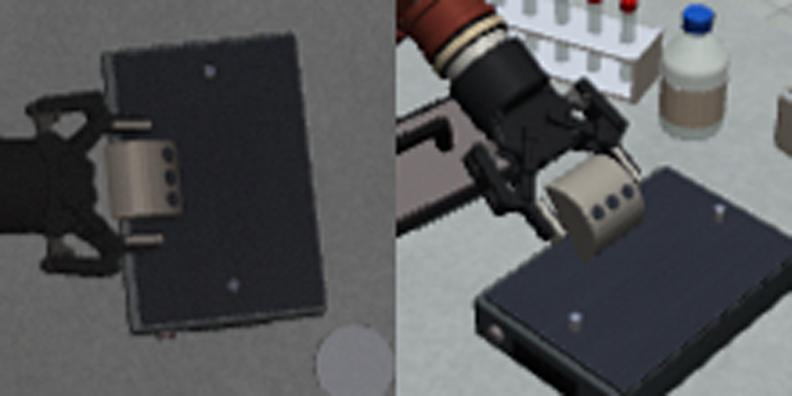

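The block leans at rest on the stop with the gripper open around it. Wells are at side crop (598,214), (613,202), (627,191) and top crop (168,153), (171,177), (173,200). I triangulate them and plan the retreat and the second grasp.

Run:
```python
from h import *
from kin import ik,fk,K
def tri(a,b):
    o1,d1=ray("top",a);o2,d2=ray("side",b)
    t=np.linalg.lstsq(np.column_stack([d1,-d2]),o2-o1,rcond=None)[0]
    return (o1+d1*t[0]+o2+d2*t[1])/2
D=np.array([.5522,-.0079,.05]);c,s=np.cos(.092),np.sin(.092);Rd=np.array([[c,-s,0],[s,c,0],[0,0,1]])
for a,b in zip([(173,200),(171,177),(168,153)],[(598,214),(613,202),(627,191)]):
    print((Rd.T@(tri((a[0]/3.6+220,a[1]/3.6+140),((b[0]-396)/3.6+240,b[1]/3.6+140))-D)*1000).round(1))
for al in (54,58,62):
    A=np.radians(al);e=80-40/np.tan(A);o=np.array([e+36*np.cos(A),36*np.sin(A)]);print(al,"expect apex",(o+36*np.array([-np.sin(A),np.cos(A)])).round(1),"origin",o.round(1),"edge",round(e,1))
W=lambda x,y,z:(D+Rd@np.array([x,y,z])/1000)*1000
T=cur();B=T.copy();B[:3,3]-=T[:3,2]*.12;B[2,3]+=.0;row(T,B,5)
M=pad(W(0,-20,190),.092,0);row(B,M,14)
A=np.radians(58);G=W(0,55+36*np.cos(A)-22*np.sin(A),36*np.sin(A)+22*np.cos(A))
S=pad(G,.092,58,110);row(M,S,14);row(S,pad(G,.092,58),5)
for t in np.linspace(0,1,6):
    pass
print(B[:3,3],M[:3,3],S[:3,3],ik(S,get_obs()["q"])[0].round(2))
```

```text
[-19.9  39.7  51.7]
[-1.6 39.5 53.2]
[17.6 40.3 52.8]
54 expect apex [43.  50.3] origin [72.1 29.1] edge 50.9
58 expect apex [43.6 49.6] origin [74.1 30.5] edge 55.0
62 expect apex [43.8 48.7] origin [75.6 31.8] edge 58.7
5 x [0.0, 0.0, -24.0] [0.0, -0.0, -0.0]
14 x [-13.6, 0.0, 1.4] [0.0001, 0.071, -0.0001]
14 x [-2.4, 0.0, 5.3] [0.0, 0.0723, -0.0]
5 x [-0.0, -0.0, 22.0] [-0.0, 0.0, 0.0]
[0.53879186 0.13824563 0.13801017] [ 0.55403741 -0.02781542  0.215     ] [ 0.55373093 -0.02449358  0.13723109] [-0.54  0.3   1.74  0.77  1.78 -0.74]
```

```bash
python3 -m pendant '[[[0,0,-8],[0,0,0],1],[[0,0,-22],[0,0,0],1],[[0,0,-30],[0,0,0],1],[[0,0,-30],[0,0,0],1],[[0,0,-30],[0,0,0],1]]' && python3 -m pendant '[[[-13.6,0,1.4],[0,0.071,0],1],[[-13.6,0,1.4],[0,0.071,0],1],[[-13.6,0,1.4],[0,0.071,0],1],[[-13.6,0,1.4],[0,0.071,0],1],[[-13.6,0,1.4],[0,0.071,0],1],[[-13.6,0,1.4],[0,0.071,0],1],[[-13.6,0,1.4],[0,0.071,0],1],[[-13.6,0,1.4],[0,0.071,0],1],[[-13.6,0,1.4],[0,0.071,0],1],[[-13.6,0,1.4],[0,0.071,0],1],[[-13.6,0,1.4],[0,0.071,0],1],[[-13.6,0,1.4],[0,0.071,0],1]]' && python3 -m pendant '[[[-13.6,0,1.4],[0,0.071,0],1],[[-13.6,0,1.4],[0,0.071,0],1],[[0,0,0],[0,0,0],1]]'
python3 - <<'E'
from h import *
D=np.array([.5522,-.0079,.05]);c,s=np.cos(.092),np.sin(.092);Rd=np.array([[c,-s,0],[s,c,0],[0,0,1]])
W=lambda x,y,z:(D+Rd@np.array([x,y,z])/1000)*1000
A=np.radians(58);G=W(0,55+36*np.cos(A)-22*np.sin(A),36*np.sin(A)+22*np.cos(A))
S=pad(G,.092,58,110);row(cur(),S,12)
E
```

```text
t: 19.65
tool_pos: [0.5384, 0.1395, 0.139]
tool_rot: [1.534, 1.68, -0.83]
contact_force: [0.4, -0.3, -0.4]
opening: 0.0854
grip_force: 0.0
t: 20.65
tool_pos: [0.5518, -0.001, 0.216]
tool_rot: [2.044, 2.242, -0.138]
contact_force: [-0.5, 0.1, -0.6]
opening: 0.0855
grip_force: 0.0
t: 20.9
tool_pos: [0.5544, -0.0316, 0.2154]
tool_rot: [2.122, 2.316, 0.003]
contact_force: [-0.4, -0.4, -0.6]
opening: 0.0855
grip_force: 0.0
12 x [-2.5, -0.0, 6.4] [0.0003, 0.0843, -0.0003]
```

```bash
python3 -m pendant '[[[-2.5,0,6.4],[0,0.084,0],1],[[-2.5,0,6.4],[0,0.084,0],1],[[-2.5,0,6.4],[0,0.084,0],1],[[-2.5,0,6.4],[0,0.084,0],1],[[-2.5,0,6.4],[0,0.084,0],1],[[-2.5,0,6.4],[0,0.084,0],1],[[-2.5,0,6.4],[0,0.084,0],1],[[-2.5,0,6.4],[0,0.084,0],1],[[-2.5,0,6.4],[0,0.084,0],1],[[-2.5,0,6.4],[0,0.084,0],1],[[-2.5,0,6.4],[0,0.084,0],1],[[-2.5,0,6.4],[0,0.084,0],1]]' && python3 -m pendant '[[[0,0,0],[0,0,0],1],[[0,0,0],[0,0,0],1]]'
python3 - <<'E'
from h import *
D=np.array([.5522,-.0079,.05]);c,s=np.cos(.092),np.sin(.092);Rd=np.array([[c,-s,0],[s,c,0],[0,0,1]])
W=lambda x,y,z:(D+Rd@np.array([x,y,z])/1000)*1000
A=np.radians(58);G=W(0,55+36*np.cos(A)-22*np.sin(A),36*np.sin(A)+22*np.cos(A))
row(cur(),pad(G,.092,58),6)
t=optics.get_image("top")[:,:,::-1];o=cv2.imread("pics/g_top.png");
p=[proj("top",W(x,y,z)/1000) for x,y,z in((0,40,52),(30,75,31),(-30,75,31))];print(np.round(p,1))
u,v=np.round(p[0]).astype(int);print(np.abs(t[v-14:v+15,u-16:u+6].astype(int)-o[v-14:v+15,u-16:u+6]).mean())
E
```

```text
t: 21.9
tool_pos: [0.5536, -0.0205, 0.1359]
tool_rot: [-1.52, -1.669, -0.843]
contact_force: [-0.4, 0.2, -0.6]
opening: 0.0856
grip_force: 0.0
t: 22.07
tool_pos: [0.5528, -0.0204, 0.1346]
tool_rot: [-1.523, -1.669, -0.838]
contact_force: [0.8, 0.5, 0.2]
opening: 0.0854
grip_force: 0.0
6 x [0.0, 0.1, 17.5] [-0.0003, 0.0007, -0.0003]
[[267.6 188.3]
 [254.8 180.5]
 [256.9 200.7]]
7.578369905956113
```

```bash
python3 -m pendant '[[[0,0,12],[0,0,0],1],[[0,0,20],[0,0,0],1],[[0,0,22],[0,0,0],1],[[0,0,20],[0,0,0],1],[[0,0,16],[0,0,0],1],[[0,0,10],[0,0,0],1],[[0,0,5],[0,0,0],1],[[0,0,0],[0,0,0],1],[[0,0,0],[0,0,0],1]]' && python3 -m pendant '[[[0,0,0],[0,0,0],0.92],[[0,0,0],[0,0,0],0.87],[[0,0,0],[0,0,0],0.83],[[0,0,0],[0,0,0],0.79],[[0,0,0],[0,0,0],0.76],[[0,0,0],[0,0,0],0.73],[[0,0,0],[0,0,0],0.7],[[0,0,0],[0,0,0],0.67],[[0,0,0],[0,0,0],0.6],[[0,0,0],[0,0,0],0.5],[[0,0,0],[0,0,0],0.4],[[0,0,0],[0,0,0],0.4]]' 60
python3 - <<'E'
from h import *
D=np.array([.5522,-.0079,.05]);c,s=np.cos(.092),np.sin(.092);Rd=np.array([[c,-s,0],[s,c,0],[0,0,1]])
W=lambda x,y,z:(D+Rd@np.array([x,y,z])/1000)*1000
A=np.radians(58);G=W(0,55+36*np.cos(A)-22*np.sin(A),36*np.sin(A)+22*np.cos(A))
row(cur(),pad(G,.092,58),1);T=cur();print(T.tolist())
U=T.copy();U[2,3]+=.06;U[:3,3]-=Rd[:,1]*.03;row(T,U,6)
row(U,pad(W(0,0,70),.092,0),12)
E
```

```text
t: 22.87
tool_pos: [0.5458, 0.0673, 0.0804]
tool_rot: [-1.523, -1.672, -0.842]
contact_force: [-0.7, -0.7, 0.4]
opening: 0.0856
grip_force: 0.0
t: 23.87
tool_pos: [0.5456, 0.0672, 0.08]
tool_rot: [-1.524, -1.671, -0.842]
contact_force: [0.2, -3.3, 1.5]
opening: 0.0593
grip_force: 63.7
1 x [-0.3, -0.4, 1.6] [0.0013, 0.0043, 0.0009]
[[-0.049900239129630236, 0.9958244246424567, -0.0764439756967547, 0.5456247343118835], [0.5312524981279415, 0.09127815542461928, 0.842282067703629, 0.06717879830712117], [0.8457427205525492, 0.0014190235372779636, -0.5335890150711251, 0.08003437944031667], [0.0, 0.0, 0.0, 1.0]]
6 x [5.8, 0.0, -9.6] [-0.0, 0.0, -0.0]
12 x [-5.4, -0.0, 1.3] [0.0001, -0.084, 0.0]
```

```bash
python3 -m pendant '[[[2,0,-3],[0,0,0],0.4],[[4,0,-7],[0,0,0],0.4],[[7,0,-12],[0,0,0],0.4],[[8,0,-13],[0,0,0],0.4],[[8,0,-13],[0,0,0],0.4],[[6,0,-10],[0,0,0],0.4],[[0,0,0],[0,0,0],0.4]]' && python3 -m pendant '[[[-5.4,0,1.3],[0,-0.084,0],0.4],[[-5.4,0,1.3],[0,-0.084,0],0.4],[[-5.4,0,1.3],[0,-0.084,0],0.4],[[-5.4,0,1.3],[0,-0.084,0],0.4],[[-5.4,0,1.3],[0,-0.084,0],0.4],[[-5.4,0,1.3],[0,-0.084,0],0.4],[[-5.4,0,1.3],[0,-0.084,0],0.4],[[-5.4,0,1.3],[0,-0.084,0],0.4],[[-5.4,0,1.3],[0,-0.084,0],0.4],[[-5.4,0,1.3],[0,-0.084,0],0.4],[[-5.4,0,1.3],[0,-0.084,0],0.4],[[-5.4,0,1.3],[0,-0.084,0],0.4]]' && python3 -m pendant '[[[0,0,0],[0,0,0],0.4],[[0,0,0],[0,0,0],0.4]]'
python3 - <<'E'
from h import *
D=np.array([.5522,-.0079,.05]);c,s=np.cos(.092),np.sin(.092);Rd=np.array([[c,-s,0],[s,c,0],[0,0,1]])
W=lambda x,y,z:(D+Rd@np.array([x,y,z])/1000)*1000
row(cur(),pad(W(0,0,70),.092,0),1)
sd=optics.get_image("side")[:,:,::-1];cv2.imwrite("pics/h_side.png",sd);cv2.imwrite("pics/h_top.png",optics.get_image("top")[:,:,::-1])
# expected end-face corners of the block in the side view, and tan mask extents
for x in(-30,30):
  for y,z in((-36,48),(36,48),(0,84)): print((x,y,z),proj("side",W(x,y,z)/1000).round(1))
b,g,r=[sd[:,:,i].astype(int) for i in range(3)]
m=np.zeros(b.shape,np.uint8);m[150:240,255:360]=((r-b>14)&(r>60))[150:240,255:360]
for q in cv2.findContours(m,0,2)[0]:
    if cv2.contourArea(q)>60: print(cv2.contourArea(q),cv2.approxPolyDP(q,2.5,True)[:,0].tolist())
E
```

```text
t: 24.45
tool_pos: [0.5502, 0.0352, 0.144]
tool_rot: [-1.525, -1.676, -0.846]
contact_force: [0.6, 0.4, -3.0]
opening: 0.0592
grip_force: 64.7
t: 25.45
tool_pos: [0.5518, -0.0078, 0.0953]
tool_rot: [2.117, 2.319, -0.002]
contact_force: [0.4, -0.1, -3.0]
opening: 0.0593
grip_force: 64.9
t: 25.62
tool_pos: [0.5515, -0.0067, 0.0949]
tool_rot: [-2.114, -2.32, -0.003]
contact_force: [0.2, -1.0, -3.7]
opening: 0.0597
grip_force: 65.0
1 x [-1.2, 0.6, -0.1] [-0.0005, -0.0033, 0.0009]
(-30, -36, 48) [312.8 214.3]
(-30, 36, 48) [294.1 202.7]
(-30, 0, 84) [303.6 198.9]
(30, -36, 48) [326.4 204. ]
(30, 36, 48) [307.7 193. ]
(30, 0, 84) [317.5 189. ]
```

```bash
python3 -m pendant '[[[-1.2,0.6,6],[0,-0.003,0],0.4],[[0,0,10],[0,0,0],0.4],[[0,0,10],[0,0,0],0.4],[[0,0,8],[0,0,0],0.4],[[0,0,4],[0,0,0],0.4],[[0,0,2],[0,0,0],0.4],[[0,0,0],[0,0,0],0.4],[[0,0,0],[0,0,0],0.4]]'
python3 - <<'E'
from h import *
print(get_obs()["wrist_torque"].round(3))
E
python3 -m pendant '[[[0,0,1],[0,0,0],0.4],[[0,0,1],[0,0,0],0.4],[[0,0,0],[0,0,0],0.4]]';python3 -m pendant '[[[0,0,1],[0,0,0],0.4],[[0,0,1],[0,0,0],0.4],[[0,0,0],[0,0,0],0.4]]';  python3 - <<'E'
from h import *
print(get_obs()["wrist_torque"].round(3))
E
```

```text
t: 26.38
tool_pos: [0.5532, -0.0091, 0.0554]
tool_rot: [2.116, 2.319, -0.002]
contact_force: [0.4, 0.1, -3.0]
opening: 0.0591
grip_force: 65.1
[ 0.016 -0.011  0.023]
t: 26.63
tool_pos: [0.5532, -0.0092, 0.0536]
tool_rot: [2.115, 2.319, -0.001]
contact_force: [-0.4, 0.1, -3.0]
opening: 0.0591
grip_force: 65.1
t: 26.88
tool_pos: [0.5534, -0.0092, 0.0523]
tool_rot: [2.115, 2.319, -0.001]
contact_force: [-1.8, -0.3, 1.8]
opening: 0.059
grip_force: 65.9
[0.181 0.444 0.07 ]
```

First contact comes about 5 mm early, and the wrist torque puts it at the +y edge. So the lean angle was about 50° and the block is over-turned by about 8°. I lift, turn back 0.13 rad, shift 5 mm in +y and lower again.

```bash
python3 -m pendant '[[[0,0,-3],[0,0,0],0.4],[[2,0,-3],[0,0.045,0],0.4],[[2,0,0],[0,0.045,0],0.4],[[1,0,0],[0,0.045,0],0.4],[[0,0,0],[0,0,0],0.4],[[0,0,0],[0,0,0],0.4]]'
python3 - <<'E'
from h import *
print(get_obs()["wrist_torque"].round(3),get_obs()["contact_force"].round(2))
E
python3 -m pendant '[[[0,0,2],[0,0,0],0.4],[[0,0,2],[0,0,0],0.4],[[0,0,2],[0,0,0],0.4],[[0,0,0],[0,0,0],0.4],[[0,0,0],[0,0,0],0.4]]';python3 -m pendant '[[[0,0,1],[0,0,0],0.4],[[0,0,1],[0,0,0],0.4],[[0,0,0],[0,0,0],0.4]]';  python3 - <<'E'
from h import *
print(get_obs()["wrist_torque"].round(3),get_obs()["contact_force"].round(2))
E
```

```text
t: 27.38
tool_pos: [0.5524, -0.0047, 0.0571]
tool_rot: [-2.051, -2.246, -0.135]
contact_force: [0.4, -0.4, -2.9]
opening: 0.0591
grip_force: 65.0
[-0.151 -0.094 -0.028] [ 0.43 -0.41 -2.93]
t: 27.8
tool_pos: [0.5522, -0.0031, 0.0512]
tool_rot: [-2.049, -2.247, -0.136]
contact_force: [-0.7, 0.1, -2.7]
opening: 0.0593
grip_force: 65.0
t: 28.05
tool_pos: [0.5524, -0.0031, 0.0493]
tool_rot: [-2.05, -2.247, -0.137]
contact_force: [0.5, -1.1, -3.2]
opening: 0.0594
grip_force: 65.0
[-0.076  0.032  0.013] [ 0.49 -1.05 -3.18]
```

```bash
cat > f.py <<'E'
from h import *
o=get_obs();print("T,F",o["wrist_torque"].round(3),o["contact_force"].round(2),o["tool_pos"].round(4))
E
python3 -m pendant '[[[0,0,0.7],[0,0,0],0.4],[[0,0,0],[0,0,0],0.4],[[0,0,0],[0,0,0],0.4]]' >/dev/null; python3 f.py; python3 -m pendant '[[[0,0,0.7],[0,0,0],0.4],[[0,0,0],[0,0,0],0.4],[[0,0,0],[0,0,0],0.4]]'>/dev/null; python3 f.py;python3 -m pendant '[[[0,0,0.5],[0,0,0],0.4],[[0,0,0],[0,0,0],0.4],[[0,0,0],[0,0,0],0.4]]'>/dev/null; python3 f.py
```

```text
T,F [-0.147  0.004  0.05 ] [-0.11  1.06 -2.75] [ 0.5525 -0.0031  0.0488]
T,F [-0.089 -0.015 -0.035] [ 0.69 -0.29 -3.85] [ 0.5526 -0.003   0.0483]
T,F [0.021 0.394 0.093] [-1.45 -0.98  2.78] [ 0.5526 -0.003   0.0482]
```

```bash
for k in 1 2; do python3 f.py; done; python3 -m pendant '[[[0,0,0.5],[0,0,0],0.4],[[0,0,0],[0,0,0],0.4],[[0,0,0],[0,0,0],0.4]]'>/dev/null; python3 f.py; python3 -m pendant '[[[0,0,0.5],[0,0,0],0.4],[[0,0,0],[0,0,0],0.4],[[0,0,0],[0,0,0],0.4]]'>/dev/null; python3 f.py; python3 -m pendant '[[[0,0,0],[0,0.04,0],0.4],[[0,0,0],[0,0,0],0.4],[[0,0,0],[0,0,0],0.4]]'>/dev/null; python3 f.py
```

```text
T,F [0.021 0.394 0.093] [-1.45 -0.98  2.78] [ 0.5526 -0.003   0.0482]
T,F [0.021 0.394 0.093] [-1.45 -0.98  2.78] [ 0.5526 -0.003   0.0482]
T,F [0.013 0.614 0.153] [-3.96 -1.12  4.42] [ 0.5527 -0.003   0.0482]
T,F [0.074 0.913 0.237] [-4.52 -1.69  7.91] [ 0.5528 -0.003   0.0482]
T,F [-0.067  0.965 -0.024] [-5.05  1.21 12.49] [ 0.5537 -0.0028  0.0494]
```

The contact flipped to the −y edge, so level lies just before this. I turn back 0.03, relax the press and release slowly.

```bash
python3 -m pendant '[[[0,0,-0.3],[0,-0.03,0],0.4],[[0,0,0],[0,0,0],0.4],[[0,0,0],[0,0,0],0.4]]' 30; python3 f.py; python3 -m pendant '[[[0,0,0],[0,0,0],0.5],[[0,0,0],[0,0,0],0.64],[[0,0,0],[0,0,0],0.68],[[0,0,0],[0,0,0],0.7],[[0,0,0],[0,0,0],0.72],[[0,0,0],[0,0,0],0.75],[[0,0,0],[0,0,0],0.8],[[0,0,0],[0,0,0],0.9],[[0,0,0],[0,0,0],1],[[0,0,0],[0,0,0],1]]' && python3 -m pendant '[[[0,0,-8],[0,0,0],1],[[0,0,-25],[0,0,0],1],[[0,0,-35],[0,0,0],1],[[0,0,-35],[0,0,0],1],[[0,0,-40],[0,0,0],1],[[-20,0,-35],[0,0,0],1],[[-35,0,-20],[0,0,0],1],[[-40,0,0],[0,0,0],1],[[-40,0,0],[0,0,0],1],[[-40,0,0],[0,0,0],1],[[-40,0,0],[0,0,0],1],[[0,0,0],[0,0,0],1]]'
python3 - <<'E'
from h import *
D=np.array([.5522,-.0079,.05]);c,s=np.cos(.092),np.sin(.092);Rd=np.array([[c,-s,0],[s,c,0],[0,0,1]])
W=lambda x,y,z:D+Rd@np.array([x,y,z])/1000
for n in("top","side"):
    im=optics.get_image(n)[:,:,::-1];cv2.imwrite(f"pics/i_{n}.png",im)
    b,g,r=[im[:,:,i].astype(int) for i in range(3)]
    p=np.array([proj(n,W(x,y,z)) for x in(-30,30) for y,z in((-36,0),(36,0),(0,36))]);print(n,"expected",p.round(1).tolist())
    x0,y0=(p.min(0)-14).astype(int);x1,y1=(p.max(0)+14).astype(int)
    m=np.zeros(b.shape,np.uint8);m[y0:y1,x0:x1]=((r-b>5)&(r>55))[y0:y1,x0:x1]
    for q in cv2.findContours(m,0,1)[0]:
        if cv2.contourArea(q)>60: print(cv2.contourArea(q),cv2.boundingRect(q),cv2.approxPolyDP(q,2,True)[:,0].tolist())
    # wells: dark blobs inside the block
    if n=="top": print(rect("top",m,.05,60))
E
```

```text
t: 29.8
tool_pos: [0.5537, -0.003, 0.0483]
tool_rot: [-2.045, -2.244, -0.149]
contact_force: [1.3, -0.1, 6.2]
opening: 0.0594
grip_force: 65.9
T,F [-0.372  0.165 -0.007] [ 1.26 -0.15  6.21] [ 0.5537 -0.003   0.0483]
t: 30.63
tool_pos: [0.5522, -0.0027, 0.0466]
tool_rot: [-2.044, -2.241, -0.146]
contact_force: [-0.4, 0.4, -0.0]
opening: 0.0858
grip_force: 0.0
t: 31.63
tool_pos: [0.5735, -0.2488, 0.2112]
tool_rot: [-2.052, -2.235, -0.143]
contact_force: [0.1, -0.1, 0.1]
opening: 0.0854
grip_force: 0.0
top expected [[294.2, 198.0], [270.3, 200.5], [282.4, 197.8], [292.0, 178.3], [268.2, 180.8], [280.2, 177.6]]
408.5 (270, 178, 24, 22) [[270, 181], [273, 199], [293, 197], [290, 178]]
[(array([556.7,  -9.1]), array([62.4, 67. ]), -1.49)]
side expected [[312.2, 226.3], [294.0, 214.6], [303.2, 211.5], [325.4, 216.0], [307.3, 204.9], [316.7, 201.5]]
342.0 (299, 200, 27, 25) [[311, 200], [299, 209], [305, 212], [314, 224], [325, 215], [325, 210], [320, 203]]
```

Run:
```python
from h import *
im=cv2.imread("pics/i_top.png");b,g,r=[im[:,:,i].astype(int) for i in range(3)]
m=np.zeros(b.shape,np.uint8);m[155:255,150:232]=((r-b>3)&(r>50)&(r<120))[155:255,150:232]
print("cover",rect("top",m,.008,500))
w=im[176:203,266:298].max(2);print(w[::2,::2])
```

```text
cover [(array([519.3, 282.7]), array([120.6, 206.5]), -0.052)]
[[ 41  40  43  40  39  41  40  37  38  38  37  41  38  39  41  41]
 [ 40  42  39  40  53  61  99 120 120 103  98  89  73  47  42  40]
 [ 42  41  56  78  95 101 113  49  68 116 103  94  76  56  43  39]
 [ 42  40  58  77  91 101 105  37  40 119 103  94  81  59  41  42]
 [ 41  40  56  75  87  99 112 119 127 115 104  95  83  60  41  40]
 [ 44  41  53  75  87  99 110  92  52 123 106  99  87  63  41  41]
 [ 42  42  48  75  89 100 109  35  36  95 107 100  88  67  40  41]
 [ 44  42  43  72  88  99 106 116 117 126 108 101  89  73  37  40]
 [ 42  42  40  69  89  96 105 115  54 101 110 101  89  75  38  41]
 [ 44  43  37  67  86  96 103  85  36  54 112 101  89  77  41  42]
 [ 41  42  36  61  83  93 103 117 113 124 116 105  93  78  53  41]
 [ 43  40  42  60  82  81  80  74  77  59  42  42  34  37  42  39]
 [ 43  40  42  38  36  38  36  39  38  40  40  41  41  42  42  40]
 [ 40  42  40  44  41  42  42  41  41  40  39  41  42  42  41  42]]
```

```bash
python3 -c "
from station import ctrl
print(ctrl.finish_job())"
```

```text
the job is handed in; nothing more can be done
None
```

I handed the job in at about 32 s on the robot's clock: by my last camera measurements the cover lies within 1 mm of the mat's middle and the block rests flat side down within about 5 mm of the deck's middle, in line with the heater. The bystanders were kept clear but not measured again at the end, and the hand-in gave no verdict.

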